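# Load a cine film into the daylight tank and set the chemistry to warm

### The job

Get this film ready to develop: lay the film cartridge from the counter flat in the loading bay of the daylight tank (first taking out a spent cartridge if one has been left in there), slide the cover fully shut, and turn the crank clockwise, with the cover kept shut, until the drag of the film suddenly falls away, stopping within a turn of that. Then open the cover, take the spent cartridge out and lay it, and any other spent one, flat on the ribbed drying tray, and stand every chemical bottle upright in the steel tempering dish. Leave the soap pump, brush, pan lid and scraper as they are.

Things in the scene. Friction and masses are not known exactly. Their poses are not given: they have to be found in the camera images.
- tank: Grey daylight loading tank with a black lid, fixed. Origin on the counter; x along the loading block, away from the robot at yaw 0, y left, z up. Round reel tank 166 mm across, 85 mm high, centred at x 0, y -65 mm, crank on top. On its +y side a loading block 45 mm high, x -102 to +98 mm, y +20 to +135 mm, with the bay in its near half; a sliding cover runs on it along x.
- bay (a point): Centre of the bay's floor on top of the loading block, 45 mm above the counter, axes as the tank's. A pocket 73 mm (x) by 78 mm (y) between rails and corner stops only 5 mm high; its two x sides are open over the middle 54 mm, so fingers can stand there. A cartridge lies in it flat, 67 mm side along x, either way round.
- cover (a joint): Sliding cover of the bay: black tunnel 84 mm long (x), 100 mm wide (y), top 33 mm above the block, open at its near (-x) end, closed at its far end. 0 = shut over the bay, 0.105 m = fully open, slid along the tank's +x clear of the bay. About 2 N of friction; stays where left. Starts anywhere between.
- cover_rib (a point): Middle of the finger rib on the cover's top: an upright grey rib 12 mm (along x) by 44 mm (along y), standing from 33.5 to 55.5 mm above the block; this point is 44.5 mm above the block, midway along the cover. Push or pinch it to slide the cover.
- crank (a joint): Rewind crank on the round tank, vertical axis, no stops; angle in rad over all turns, growing clockwise seen from above, 0 to 6.3 at the start. Clockwise it is light (under 1 N at the knob) through up to about one turn of slack, then drags the film (about 6 N at the knob) for three turns, then the tail comes free and it is suddenly light: stop. Stays where left; turning back does nothing.
- crank_axis (a point): Point on the crank's vertical axis, on top of the reel tank's hub, 95 mm above the counter, axes as the tank's.
- crank_knob (a point): Middle of the crank's knob: an upright black knob 19 mm across and 34 mm tall, spinning freely on the end of the arm, 50 mm from the crank's axis; its top is 139 mm above the counter, this point 122 mm. The steel arm below it reaches up to 104 mm above the counter.
- cartridge: Flat black cine-film cartridge, a block 67 mm (its x) by 72 mm (its y) by 24 mm (its z), about 60 g, with a round hub mark and a paper strip on its top face. Origin at the centre of its underside, z up. The film to be loaded: it starts flat on the counter. It looks no different once its film is out.
- old_cartridge: Flat black cine-film cartridge, a block 67 mm (its x) by 72 mm (its y) by 24 mm (its z), about 60 g, with a round hub mark and a paper strip on its top face. Origin at the centre of its underside, z up. A spent cartridge that may have been left in the loading bay (perhaps under the cover); absent in many starts.
- bottle1: Squat grey plastic wide-mouth chemical bottle, 100 mm tall, 250 to 460 g. Body 66 mm across up to 58 mm height, sloping shoulder up to 72 mm, ribbed black screw cap 48 mm across from 74 to 100 mm (a good grip). Origin at the centre of its underside, z up. Stands on the counter at the start. One, two or three such bottles are there.
- bottle2: Squat grey plastic wide-mouth chemical bottle, 100 mm tall, 250 to 460 g. Body 66 mm across up to 58 mm height, sloping shoulder up to 72 mm, ribbed black screw cap 48 mm across from 74 to 100 mm (a good grip). Origin at the centre of its underside, z up. Stands on the counter at the start. One, two or three such bottles are there.
- bottle3: Squat grey plastic wide-mouth chemical bottle, 100 mm tall, 250 to 460 g. Body 66 mm across up to 58 mm height, sloping shoulder up to 72 mm, ribbed black screw cap 48 mm across from 74 to 100 mm (a good grip). Origin at the centre of its underside, z up. Stands on the counter at the start. One, two or three such bottles are there.
- dish: Square stainless tempering dish, empty, fixed, 180 by 180 mm outside, wall 5 mm thick and 40 mm high (rim rolled to 193 mm overall), floor 5 mm thick. Origin at the centre of its underside, x and y along its sides. Holds up to four bottles standing two by two.
- tray: White ceramic drying tray, fixed, 210 mm (its x) by 145 mm (its y), rim 15 mm high and 7 mm thick, with eight ribs along its y whose tops are 12 mm above the counter: things lie on the ribs. Origin at the centre of its underside. Two cartridges fit side by side along its x.
- soap_pump: Bystander: chrome soap pump, 68 mm across, 178 mm tall, standing; origin under its centre.
- dish_brush: Bystander: white plastic dish brush, 230 mm long along its x, lying on its bristles; origin under its middle.
- pan_lid: Bystander: upturned steel pan lid, 160 mm across, 46 mm high, lying on its knob; origin under its knob.
- scraper: Bystander: grey silicone scraper, 205 mm long along its x, lying flat; origin under its middle.
Not all that is in view belongs to the job. What is shaped like the old_cartridge but blue or brown is not meant.

How it is judged:
By the outcome, as a careful person would: the job done as asked, in the order asked, and still so for the second after the job is handed in, with the robot touching nothing.
Of bottle1, bottle2, bottle3, old_cartridge only 2 to 3 are there at a start; the rules pass over those that are not, and their reading is None.
At some moment in a run one of bottle1, bottle2, bottle3 may be knocked a few centimetres aside while the robot is not near it.
Once in a run the grip may slacken for a moment while it holds something.
It also fails if it takes over 210 s, if anything falls off the work surface, if the arm or the gripper's body presses on something with over 40 N, if the wrist force passes 120 N, or if a joint passes its speed limit or range.

### The arm

A 7-joint arm with a two-finger parallel gripper is mounted at the origin on the work surface. World frame = base frame: x ahead of the robot, y to its left, z up, the work surface at z = 0. Lengths are in m, angles in degrees, forces in N, time in s.
With the tool pointing down it reaches from about 0.425 to 1.025 m from the base axis. Payload 9.4 kg.
Tool frame: the origin (TCP) lies midway between the tips of the shut fingers; the grasp point (between the pads) lies 19 mm behind it; x points along the fingers, z is the direction in which the jaws open and shut, and the axes are right-handed (so a half turn about x gives the same grasp; the last joint's range is limited). The gripper opens to 85 mm and grips with 20 to 120 N. Pads are 22 mm wide; open, the fingers measure 114 mm over their backs; the gripper's body (76 mm by 85 mm) begins 54 mm behind the grasp point. The pads swing forward as they close: fully open they stand 13 mm farther back than shut.
Start: joints at [64.246, 34.337, -0.143, 91.639, 0.103, 54.024, -4.572], TCP at [0.264, -0.675, 0.21] pointing down, gripper open.
Joint ranges: [-147.43, 147.43], [-19.82, 112.94], [-74.19, 73.91], [6.32, 146.72], [-59.91, 239.91], [6.04, 106.73], [-150.56, 150.56]. Speed limits (degrees/s): [127.2, 127.2, 172.46, 172.46, 180, 180, 180].

### API

Orientations are given as a 3x3 rotation matrix whose columns are the frame's x, y, z axes.
In Python, from workcell import robot, kin, cams, close_job gives the robot as it stands. The module is installed in compiled form; this text tells all that it offers. Calls block until the motion is done:
- robot.move_ptp(position, orientation): joint-space move of the TCP to a pose.
- robot.move_linear(position, rot=None, rate=0.15): straight line of the TCP; rot=None keeps the orientation; rate is the mean speed in m/s.
- robot.move_joints(angles): joint-space move.
- robot.ungrasp() and robot.gripper_close(f_grip=None): open the fingers fully, or close them until they stop; f_grip is the grip in N (None keeps the last).
- robot.dwell(seconds).
- kin.inverse_kinematics(position, orientation): joint angles nearest the present ones, or None.
- cams.get_image(name): name is "scene" or "top" or "wrist"; returns the picture (400x640x3 uint8, red, green, blue); there is no depth.
- cams.calibration(name): a dict with "mtx" (3x3 intrinsics, pixels), "k1" (the pictures are not rectified: a ray, as slopes to the right and down, at radius r is drawn at 1 + k1 r^2 times it, then the intrinsics apply), "pose" (4x4, takes a point from camera to world coordinates); the wrist camera has in their place "tool_from_camera" (4x4, takes a point from camera to tool coordinates, whose origin is the TCP and whose axes are the tool frame's). Camera axes: x right, y down, z forward; pixel columns grow to the right and rows downward; lengths in m; the calibration is good to about 2 mm. A picture is of the moment at which its call begins: read the wrist's pose just before it. calibration takes no time and is no camera call.
A pose or a line that the arm cannot do raises robot.MotionError and nothing moves.
- close_job(): hands the job in, once; it reports no verdict.
Readings, each from a call of its own:
- robot.read_time_s(): time.
- robot.read_joint_pos(): joint angles.
- robot.read_qd(): joint speeds.
- robot.read_effort(): joint torques, N m.
- robot.read_tool_pos(): TCP position.
- robot.read_tcp_rot(): TCP orientation.
- robot.read_wrist_force(): force on the tool from outside, world axes, zero at the start.
- robot.read_ft_torque(): the same for the moment, N m.
- robot.read_width(): finger opening in m.
Only numpy, scipy, OpenCV 4.12 (cv2) and the standard library are available. Lean on these libraries where they do the work, as an engineer would, in place of code of your own. Each camera call takes 0.05 s, during which the arm holds its last target. There are 200 camera calls.

## Working session

There is one attempt and no reset: what is moved stays moved. The work goes in short steps, each a Python script; the robot and the scene stay as the last script left them, time stands still between calls to the robot, and variables do not carry over. Pictures are saved under pics/ and viewed, about 12 in all and at most 16, crops included, and the job is handed in when it is done.

```bash
mkdir -p pics; ls; python3 - <<'E'
from workcell import robot,kin,cams
import cv2,numpy as np
np.set_printoptions(precision=4,suppress=True)
for n in("scene","top"):
    cv2.imwrite(f"pics/{n}0.png",cams.get_image(n)[:,:,::-1])
for n in("scene","top","wrist"): print(n,cams.calibration(n))
print(robot.read_tool_pos(),robot.read_tcp_rot(),robot.read_time_s())
E
```

```text
pics
scene {'mtx': array([[388.9789,   0.    , 318.3973],
       [  0.    , 388.9789, 206.3265],
       [  0.    ,   0.    ,   1.    ]]), 'k1': -0.08957943185582158, 'pose': array([[-0.1163,  0.8348, -0.5381,  1.1126],
       [ 0.9932,  0.1005, -0.0589,  0.0891],
       [ 0.0049, -0.5413, -0.8408,  1.0158],
       [ 0.    ,  0.    ,  0.    ,  1.    ]])}
top {'mtx': array([[403.2653,   0.    , 313.4783],
       [  0.    , 403.2653, 194.6306],
       [  0.    ,   0.    ,   1.    ]]), 'k1': -0.09935256727552612, 'pose': array([[ 0.0258, -0.9961,  0.0846,  0.4425],
       [-0.9997, -0.0254,  0.0062,  0.0182],
       [-0.004 , -0.0848, -0.9964,  1.1183],
       [ 0.    ,  0.    ,  0.    ,  1.    ]])}
wrist {'mtx': array([[341.88  ,   0.    , 327.9631],
       [  0.    , 341.88  , 200.6532],
       [  0.    ,   0.    ,   1.    ]]), 'k1': -0.06875199423008964, 'tool_from_camera': array([[ 0.    , -0.3027,  0.9531, -0.1648],
       [ 0.0009, -0.9531, -0.3027,  0.077 ],
       [ 1.    ,  0.0009,  0.0003,  0.0002],
       [ 0.    ,  0.    ,  0.    ,  1.    ]])}
[ 0.2639 -0.6748  0.2089] [[-0.0006  0.9313  0.3642]
 [ 0.0012  0.3643 -0.9313]
 [-1.     -0.0002 -0.0014]] 0.1
```

View pics/top0.png

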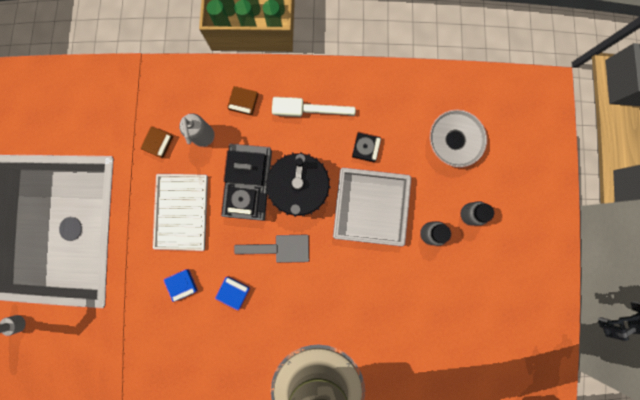

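View pics/scene0.png

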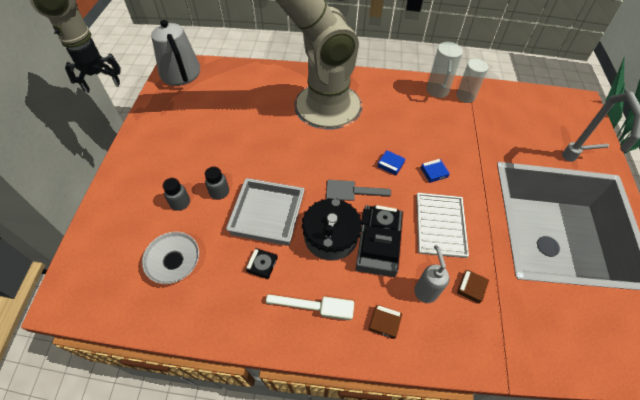

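```bash
cat > h.py <<'E'
from workcell import robot,kin,cams,close_job
import cv2,numpy as np
np.set_printoptions(precision=4,suppress=True)
def down(yaw):
    """tool x down, tool z (jaw axis) horizontal at yaw deg"""
    a=np.radians(yaw); x=np.array([0,0,-1.]); z=np.array([np.cos(a),np.sin(a),0]); return np.c_[x,np.cross(z,x),z]
def campose(n):
    c=cams.calibration(n)
    if n!="wrist": return c,c["pose"]
    T=np.eye(4);T[:3,:3]=robot.read_tcp_rot();T[:3,3]=robot.read_tool_pos()
    return c,T@c["tool_from_camera"]
def unproj(n,px,z,pose=None):
    c,P=campose(n); P=P if pose is None else pose
    u=cv2.undistortPoints(np.array(px,float).reshape(-1,1,2),c["mtx"],np.array([c["k1"],0,0,0,0]))[:,0]
    d=np.c_[u,np.ones(len(u))]@P[:3,:3].T; z=np.broadcast_to(z,len(u))
    return P[:3,3]+d*((z-P[2,3])/d[:,2])[:,None]
def proj(n,X,pose=None):
    c,P=campose(n); P=P if pose is None else pose
    W=np.linalg.inv(P); return cv2.projectPoints(np.array(X,float).reshape(-1,3),cv2.Rodrigues(W[:3,:3])[0],W[:3,3],c["mtx"],np.array([c["k1"],0,0,0,0]))[0][:,0]
def snap(n,fn,crop=None,s=1):
    c,P=campose(n); im=cams.get_image(n)[:,:,::-1].copy(); np.save("pics/"+fn+".npy",P); cv2.imwrite("pics/"+fn+"_raw.png",im)
    if crop: x,y,w,h=crop; im=im[y:y+h,x:x+w]
    cv2.imwrite("pics/"+fn+".png",cv2.resize(im,None,fx=s,fy=s,interpolation=cv2.INTER_CUBIC)); return P
E
python3 - <<'E'
from h import *
snap("top","t1",(140,80,365,190),2.19)
q=lambda n,p,z:print(n,unproj("top",p,z)[:,:2].round(4).tolist())
q("cart",[(367,147)],.024); q("tank",[(297,184)],.085); q("bayc",[(240,199)],.069)
q("bottles",[(438,231),(483,211)],.1); q("dish",[(342,170),(411,174),(406,244),(334,240)],.04)
q("tray",[(156,176),(206,176),(204,249),(153,249)],.015)
E
```

```text
cart [[0.671, -0.1192]]
tank [[0.5567, 0.0678]]
bayc [[0.5152, 0.2169]]
bottles [[0.4444, -0.2938], [0.4979, -0.4118]]
dish [[0.6027, -0.0503], [0.5969, -0.2378], [0.408, -0.2256], [0.4143, -0.0328]]
tray [[0.5774, 0.4681], [0.5806, 0.3251], [0.3789, 0.3214], [0.3738, 0.4654]]
```

View pics/t1.png

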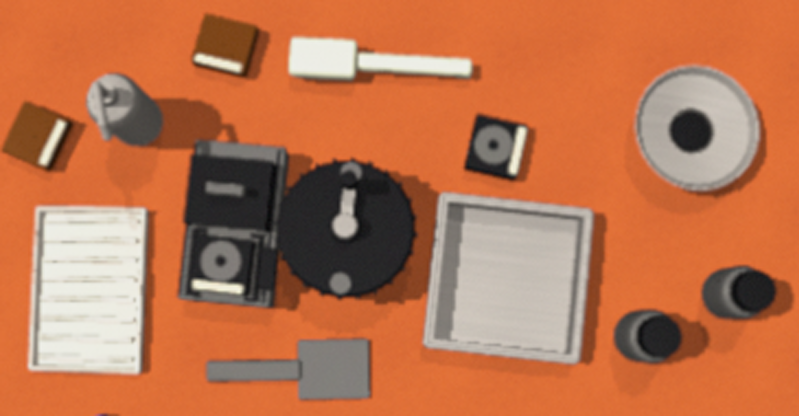

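```bash
python3 - <<'E'
from h import *
for p,y in (((.55,.12,.33),-90),((.5,.3,.2),-90),((.5,.3,.2),0),((.5,-.4,.2),-90),((.67,-.12,.2),-90)):
    print(p,y,kin.inverse_kinematics(np.array(p),down(y)))
robot.move_ptp([.55,-.2,.33],down(-90)); snap("wrist","w_right")
robot.move_ptp([.5,.13,.33],down(-90)); snap("wrist","w_tank")
print(robot.read_tool_pos(),robot.read_time_s())
E
```

```text
(0.55, 0.12, 0.33) -90 [  -0.3412   17.6607  -23.4615  103.5785    7.9866   60.3809 -116.7758]
(0.5, 0.3, 0.2) -90 [ -21.6697   26.5118  -21.0524  110.281    12.9926   45.4979 -139.8621]
(0.5, 0.3, 0.2) 0 [ -4.2619  32.1848 -47.8872 109.2256  30.1048  51.9783 -67.0288]
(0.5, -0.4, 0.2) -90 [ 30.1878  29.0762   5.0547 104.11    -3.3586  46.9578 -53.098 ]
(0.67, -0.12, 0.2) -90 [  4.028   31.763    2.0976  98.534   -1.447   49.7292 -83.2529]
[0.5006 0.1285 0.3299] 3.5583
```

View pics/w_tank.png

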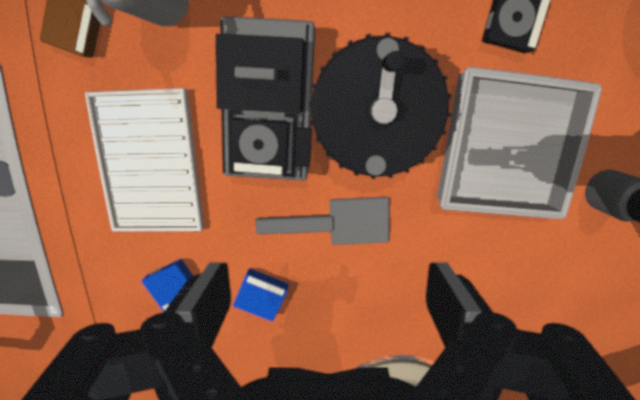

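View pics/w_right.png

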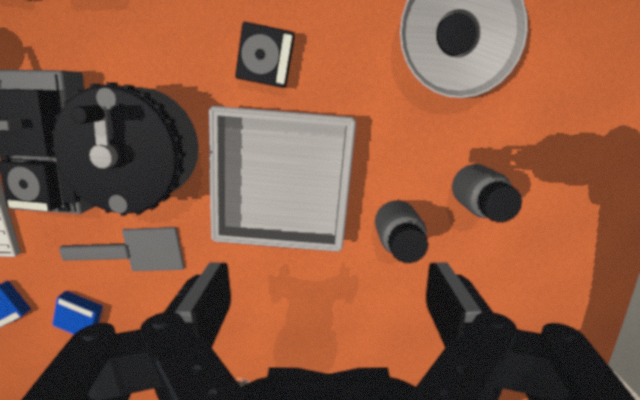

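```bash
python3 - <<'E'
from h import *
def q(img,n,p,z):
    X=unproj("wrist",p,z,np.load(f"pics/{img}.npy"))[:,:2]; print(n,X.round(4).tolist(), "mean",X.mean(0).round(4), "ang",np.degrees(np.arctan2(*(X[1]-X[0])[::-1])).round(1) if len(X)>1 else ""); return X
q("w_tank","block left edge BL,TL",[(222,177),(224,18)],.047)
q("w_tank","block far TL,TR",[(224,18),(314,24)],.045)
q("w_tank","block near BL,BR",[(222,177),(307,180)],.045)
q("w_tank","lid L,R",[(311,106),(449,106)],.08); q("w_tank","lid T,B",[(388,34),(376,178)],.08)
q("w_tank","hub",[(384,110)],.097);q("w_tank","armend",[(389,62)],.104)
q("w_tank","lid discs",[(376,165),(388,48)],.088)
q("w_tank","rib",[(237,73),(275,73)],.1005)
q("w_tank","cover far L,R",[(217,36),(304,39)],.078)
q("w_tank","cover near",[(217,105),(304,109)],.078)
q("w_tank","old",[(258,144)],.069); q("w_tank","strip",[(234,169),(282,169)],.069)
q("w_tank","tray",[(87,93),(185,90),(201,229),(113,230)],.015)
q("w_tank","dish",[(467,70),(601,84),(567,216),(442,209)],.04)
q("w_right","dish",[(210,107),(355,117),(345,250),(212,241)],.04)
q("w_right","cart",[(244,22),(296,31),(289,87),(236,79)],.024); q("w_right","carthub",[(262,54)],.024)
q("w_right","b1",[(408,242)],.1); q("w_right","b2",[(498,200)],.1)
q("w_right","hub",[(101,155)],.097)
E
python3 - <<'E'
import cv2
i=cv2.imread("pics/w_tank_raw.png")[5:190,210:460]; cv2.imwrite("pics/c1.png",cv2.resize(i,None,fx=3.1,fy=3.1,interpolation=cv2.INTER_CUBIC))
E
```

```text
block left edge BL,TL [[0.4693, 0.2715], [0.6662, 0.2529]] mean [0.5677 0.2622] ang -5.4
block far TL,TR [[0.6665, 0.2535], [0.6583, 0.1447]] mean [0.6624 0.1991] ang -94.3
block near BL,BR [[0.4688, 0.2721], [0.4643, 0.1565]] mean [0.4665 0.2143] ang -92.2
lid L,R [[0.5628, 0.1479], [0.5636, -0.0155]] mean [0.5632 0.0662] ang -89.7
lid T,B [[0.6419, 0.0606], [0.4756, 0.0681]] mean [0.5587 0.0644] ang 177.4
hub [[0.5591, 0.0645]] mean [0.5591 0.0645] ang 
armend [[0.61, 0.0623]] mean [0.61   0.0623] ang 
lid discs [[0.4937, 0.0699], [0.6261, 0.0613]] mean [0.5599 0.0656] ang -3.7
rib [[0.5994, 0.2277], [0.5989, 0.1858]] mean [0.5992 0.2068] ang -90.7
cover far L,R [[0.6412, 0.2536], [0.6367, 0.1549]] mean [0.6389 0.2043] ang -92.6
cover near [[0.5648, 0.2599], [0.5593, 0.1564]] mean [0.562  0.2081] ang -93.0
old [[0.5167, 0.2153]] mean [0.5167 0.2153] ang 
strip [[0.485, 0.248], [0.4848, 0.1865]] mean [0.4849 0.2172] ang -90.2
tray [[0.5833, 0.4641], [0.5834, 0.3223], [0.3801, 0.3221], [0.3777, 0.4635]] mean [0.4811 0.393 ] ang -90.0
dish [[0.6072, -0.0487], [0.5956, -0.2351], [0.4092, -0.2234], [0.4207, -0.0336]] mean [ 0.5082 -0.1352] ang -93.5
dish [[0.6101, -0.0484], [0.5964, -0.2368], [0.4065, -0.2265], [0.4205, -0.0319]] mean [ 0.5084 -0.1359] ang -94.2
cart [[0.7143, -0.0956], [0.7028, -0.1612], [0.6342, -0.1504], [0.645, -0.0809]] mean [ 0.6741 -0.122 ] ang -99.9
carthub [[0.6756, -0.1167]] mean [ 0.6756 -0.1167] ang 
b1 [[0.4464, -0.3029]] mean [ 0.4464 -0.3029] ang 
b2 [[0.5021, -0.4111]] mean [ 0.5021 -0.4111] ang 
hub [[0.5585, 0.0728]] mean [0.5585 0.0728] ang
```

View pics/c1.png

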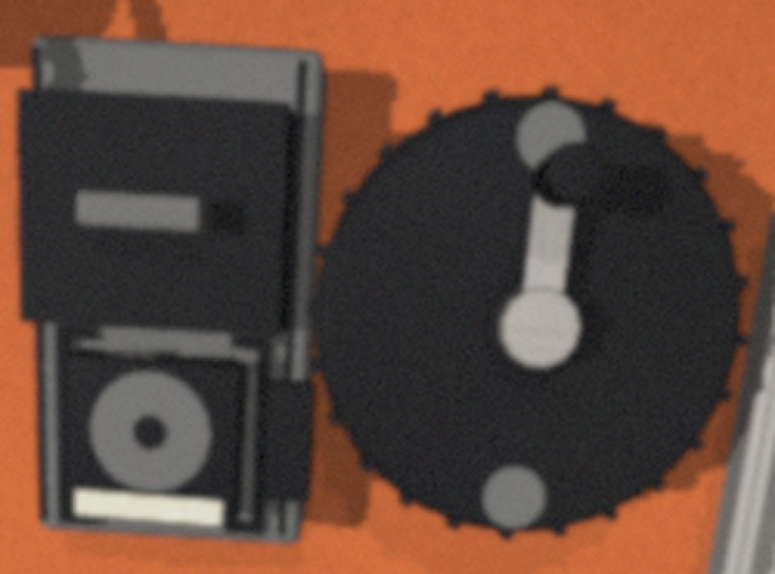

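```bash
cat >> h.py <<'E'
TH=-3.2; a=np.radians(TH); EX=np.array([np.cos(a),np.sin(a),0]); EY=np.array([-np.sin(a),np.cos(a),0])
HUB=np.array([.559,.0665,0]); ORG=HUB+.065*EY
T=lambda x,y,z: ORG+x*EX+y*EY+np.array([0,0,z])      # tank frame -> world
def tin(p): d=np.array(p)-ORG; return np.array([d@EX,d@EY,d[2]])
def pos(): return np.array(robot.read_tool_pos())
def F(): return np.array(robot.read_wrist_force())
def go(p,yaw=None,rate=.3): robot.move_linear(np.array(p,float),None if yaw is None else down(yaw),rate)
def hop(p,yaw,z=.25,rate=.3):
    """lift to z, travel, come down"""
    q=pos(); 
    if q[2]<z-.005: go([q[0],q[1],z],rate=rate)
    robot.move_ptp(np.array([p[0],p[1],z]),down(yaw)); go(p,rate=rate)
def slide(dx,fmax,step=.003):
    """slide the pinched rib along tank x until dx is covered or the force along x passes fmax"""
    p0=pos(); f0=F()@EX; n=int(round(abs(dx)/step)); f=0
    for i in range(1,n+1):
        go(p0+np.sign(dx)*i*step*EX,rate=.05); f=F()@EX-f0
        if abs(f)>fmax: break
    print("slid",(pos()-p0)@EX,"f",f)
E
python3 - <<'E'
from h import *
P=np.array([.5992,.2068,.084])
print(tin(P),tin([.5167,.2153,0]))
hop(P,TH,.2); print(F())
robot.gripper_close(30); print("w",robot.read_width(),tin(pos()),F())
slide(.036,9)
print(tin(pos()),F()); robot.ungrasp(); print(F())
go(pos()+[0,0,.1]); robot.move_ptp(T(-.05,.0775,.30),down(-90)); snap("wrist","w_bay1")
print(robot.read_time_s())
E
```

```text
[0.0323 0.0773 0.084 ] [-0.0505  0.0812  0.    ]
[ 0.1148 -0.1164  0.7949]
w -2.271129653866825e-05 [0.0323 0.0773 0.0839] [-0.798   0.2915  0.398 ]
slid 0.03620442314316296 f -0.2670475661350665
[0.0685 0.0773 0.0839] [-1.0647  0.3058  0.19  ]
[0.2804 0.1031 0.3213]
11.5333
```

View pics/w_bay1.png

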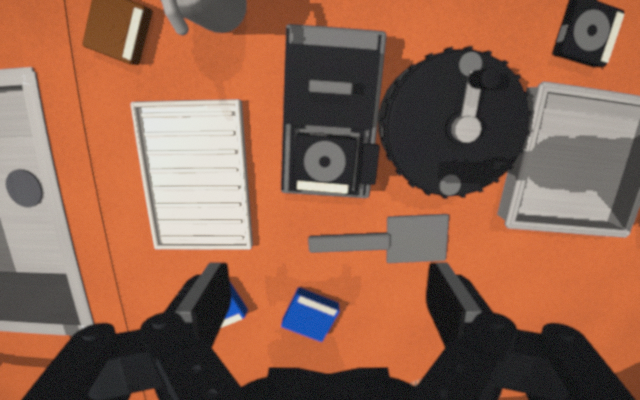

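```bash
python3 - <<'E'
from h import *
P=np.load("pics/w_bay1.npy"); print(P, pos(), robot.read_tcp_rot())
for n,p,z in (("rib",(330,87),.1005),("hub",(467,128),.097),("old",(325,162),.069),("coverL far",(287,48),.078),("coverL near",(284,122),.078),("cover R near",(374,127),.078)):
    X=unproj("wrist",[p],z,P)[0]; print(n,X,tin(X))
im=cv2.imread("pics/w_bay1_raw.png")[15:205,270:400]; cv2.imwrite("pics/c2.png",cv2.resize(im,None,fx=3,fy=3,interpolation=cv2.INTER_CUBIC))
E
```

```text
[[ 0.0025 -0.9527 -0.3039  0.5942]
 [-1.     -0.0022 -0.0016  0.2113]
 [ 0.0009  0.3039 -0.9527  0.4637]
 [ 0.      0.      0.      1.    ]] [0.5171 0.2114 0.299 ] [[-0.0013  1.      0.0012]
 [-0.0008  0.0012 -1.    ]
 [-1.     -0.0013  0.0008]]
rib [0.5995 0.209  0.1005] [0.0325 0.0795 0.1005]
hub [0.5592 0.0622 0.097 ] [ 0.0004 -0.0693  0.097 ]
old [0.5158 0.2143 0.069 ] [-0.0514  0.0801  0.069 ]
coverL far [0.6394 0.2541 0.078 ] [0.0698 0.1268 0.078 ]
coverL near [0.5626 0.2596 0.078 ] [-0.0072  0.128   0.078 ]
cover R near [0.5573 0.1597 0.078 ] [-0.0069  0.0279  0.078 ]
```

View pics/c2.png

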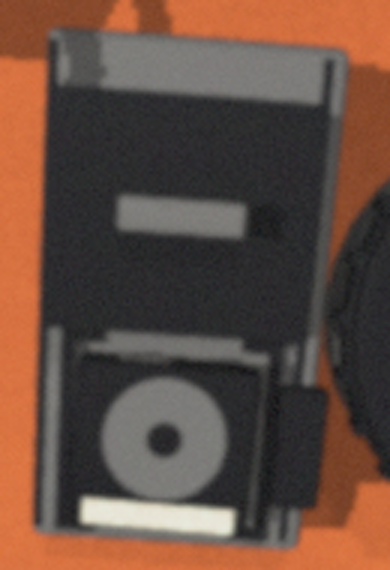

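```bash
python3 - <<'E'
from h import *
print(unproj("top",[(242.3,165.8)],.1005))
hop(np.array([.5995,.208,.084]),TH,.2); print(pos(),F(),robot.read_width())
snap("scene","s_a",(300,130,170,150),2.3)
robot.gripper_close(30); print("w",robot.read_width(),F(),robot.read_time_s())
snap("scene","s_b",(300,130,170,150),2.3)
a=cv2.imread("pics/s_a.png");b=cv2.imread("pics/s_b.png");cv2.imwrite("pics/s_ab.png",np.hstack([a,b]))
E
```

```text
[[0.5983 0.2086 0.1005]]
[0.5997 0.2086 0.0847] [ 0.3064 -0.6542  0.2396] 0.08533657584204575
w 0.00013576563654685197 [ 0.2926 -0.2457 -0.8207] 14.125
```

View pics/s_ab.png

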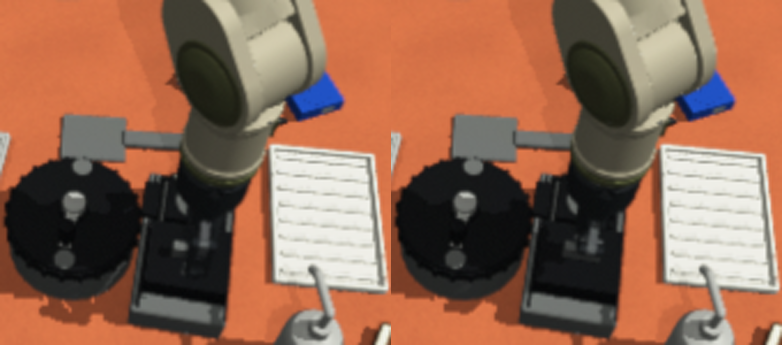

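```bash
python3 - <<'E'
from h import *
t=pos(); R=np.array(robot.read_tcp_rot()); print(t,R)
f=lambda X:((proj("scene",X)-[300,130])*2.3).round(0).tolist()
print("tcp",f([t,t-R[:,0]*.03,t-R[:,0]*.1]),"rib top ends",f([T(.0325,.0785+.022,.1005),T(.0325,.0785-.022,.1005)]), "rib base",f([T(.0325,.0785-.022,.0785)]))
a=cv2.imread("pics/s_a_raw.png")[170:260,330:430];b=cv2.imread("pics/s_b_raw.png")[170:260,330:430]
cv2.imwrite("pics/s_ab2.png",cv2.convertScaleAbs(cv2.resize(np.hstack([a,b]),None,fx=4,fy=4,interpolation=cv2.INTER_CUBIC),alpha=2.2))
E
```

```text
[0.5995 0.208  0.0839] [[-0.0001  0.0558  0.9984]
 [-0.      0.9984 -0.0558]
 [-1.     -0.     -0.0001]]
tcp [[189.0, 250.0], [193.0, 238.0], [202.0, 207.0]] rib top ends [[210.0, 246.0], [172.0, 241.0]] rib base [[170.0, 249.0]]
```

View pics/s_ab2.png

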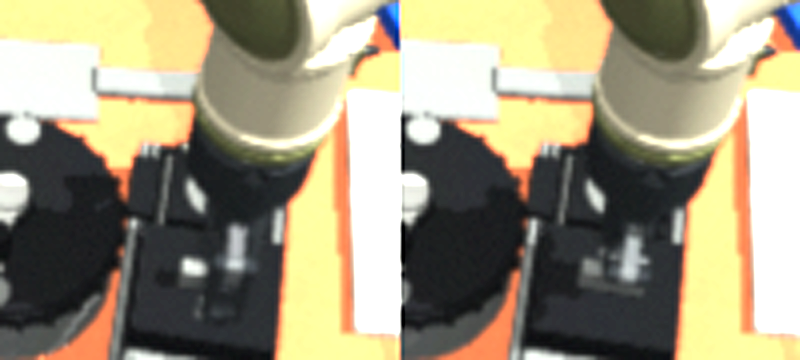

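```bash
python3 - <<'E'
from h import *
print(robot.read_width(),pos())
P=snap("wrist","w_c")
im=cv2.imread("pics/w_c_raw.png")
for X,c in ((pos(),(0,0,255)),(T(.0325,.0785+.022,.1005),(0,255,0)),(T(.0325,.0785-.022,.1005),(0,255,0))):
    p=proj("wrist",[X],P)[0]; print(p); cv2.circle(im,tuple(int(v) for v in p),2,c,-1)
cv2.imwrite("pics/w_c2.png",cv2.convertScaleAbs(im,alpha=1.6))
E
```

```text
0.0002982423184907201 [0.5995 0.208  0.0839]
[328.4263 245.2074]
[328.531  217.2018]
[328.4028 299.0895]
```

View pics/w_c2.png

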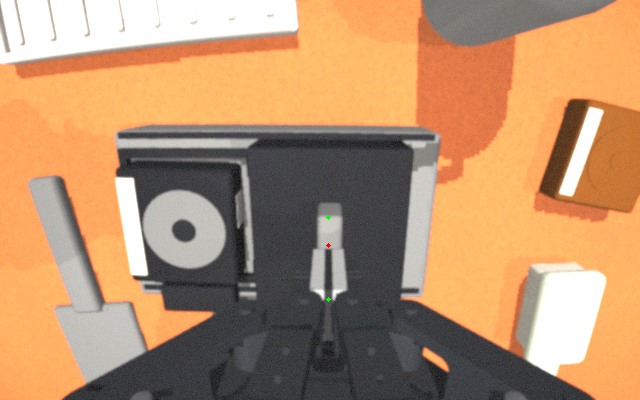

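```bash
python3 - <<'E'
from h import *
L=[("w_c",(329,204)),("w_bay1",(309,86)),("w_tank",(235,73)),("t1",((214-0)/1 if 0 else 140+204/2.19,80+187/2.19))]
def tri(L):
    A=np.zeros((3,3));b=np.zeros(3)
    for n,p in L:
        P=np.load(f"pics/{n}.npy") ; cam="top" if n[0]=="t" else "wrist"
        o=P[:3,3]; d=unproj(cam,[p],0,P)[0]-o; d/=np.linalg.norm(d); M=np.eye(3)-np.outer(d,d); A+=M;b+=M@o
    return np.linalg.solve(A,b)
print(tri(L),tri(L[:3]),tri([L[0],L[1]]),tri(L[1:]))
# old cartridge hub centre
L2=[("w_c",(184,231)),("w_bay1",(325,162)),("w_tank",(258,144)),("t1",(140+221/2.19,80+261/2.19))]
print(tri(L2),tri(L2[:2]),tri(L2[1:]))
# scraper corner test (z~0)
L3=[("w_c",(35,181)),("w_bay1",(309,241)),("w_tank",(256,223))]; print(tri(L3))
E
```

```text
[0.6005 0.2326 0.0906] [0.6006 0.2321 0.0887] [0.6009 0.2311 0.0845] [0.5997 0.2311 0.0986]
[0.5159 0.2145 0.0685] [0.5159 0.2141 0.0682] [0.5156 0.2149 0.067 ]
[0.392  0.2374 0.0222]
```

```bash
python3 - <<'E'
from h import *
f0=F(); p0=pos()
for i in range(1,13):
    go(p0-[0,0,.0015*i],rate=.03); f=F()-f0
    print(pos()[2].round(4),f.round(2))
    if abs(f[2])>6: break
E
```

```text
0.0822 [ 1.05 -0.31  0.98]
0.0807 [0.48 0.57 0.44]
0.0793 [ 0.63 -0.38  0.26]
0.079 [-0.32 -1.6   9.47]
```

```bash
python3 - <<'E'
from h import *
go(pos()+[0,0,.06]); robot.ungrasp()
p=np.array([.5995,.208,.064]); z=pos()[2]; f0=F()
while z>.0645:
    z=max(z-.01,.064); go([p[0],p[1],z],rate=.1)
    if abs(F()-f0)[2]>6: print("contact",pos(),F()); break
robot.gripper_close(30); print("w",robot.read_width(),tin(pos()),F())
E
```

```text
w 0.01099769665004138 [0.0327 0.0786 0.0642] [0.1358 0.4039 2.7762]
```

```bash
cat >> h.py <<'E'
TIP=.0215  # measured: closed finger tips stand this far behind the reported TCP
def grab(p,yaw,f,zt=.2,zslow=.03,z=None):
    """hop over p, go down the last part slowly watching force, close; p z = TCP z"""
    p=np.array(p,float); hop(p+[0,0,zslow],yaw,zt); f0=F()
    go(p,rate=.06); d=F()-f0; robot.gripper_close(f); print("down f",d,"w",robot.read_width(),"pos",pos(),"t",robot.read_time_s())
E
python3 - <<'E'
from h import *
slide(.04,9,.002); print(tin(pos()),F()); go(pos()-.0*EX); robot.ungrasp(); go(pos()+[0,0,.12])
X=T(-.0515,.079,.021); X[:2]+=0
grab(X,TH,40)
print("old centre tank",tin(pos()))
go(pos()+[0,0,.12]); print("w",robot.read_width(),F())
E
```

```text
slid 0.01963080881287381 f -15.423429644495156
[0.0523 0.0783 0.0641] [-15.4874  -2.7373  13.4595]
down f [ 0.1102  0.3948 -0.9439] w 0.06624474661469365 pos [0.5158 0.2132 0.0214] t 25.8917
old centre tank [-0.0514  0.0791  0.0214]
w 0.06635742707587151 [-0.6251  0.3571 -0.8705]
```

```bash
python3 - <<'E'
from h import *
hop([.530,.394,.015],0,.16); print("w",robot.read_width(),F()); f0=F()
go([.530,.394,-.0095],rate=.06); print(F()-f0,pos()); robot.ungrasp(); go(pos()+[0,0,.1])
# matching views: empty bay with camera at same relative pose, then counter cartridge
robot.move_ptp(T(-.05,.0785,.225),down(TH)); snap("wrist","w_bay2",(200,100,260,200),1.5)
robot.move_ptp([.6741,-.121,.18],down(-100.5)); snap("wrist","w_cart",(200,100,260,200),1.5)
print(robot.read_time_s())
a=cv2.imread("pics/w_bay2.png");b=cv2.imread("pics/w_cart.png");cv2.imwrite("pics/bc.png",cv2.convertScaleAbs(np.hstack([a,b]),alpha=1.5))
E
```

```text
w 0.06607416166502138 [ 0.7392 -0.1654 -0.0367]
[ 0.1175  0.3176 -0.4914] [ 0.5298  0.394  -0.0097]
31.85
```

View pics/bc.png

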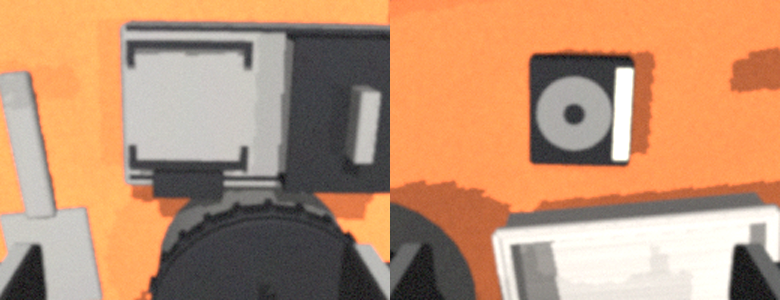

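```bash
python3 - <<'E'
from h import *
g=lambda n,pts,z:unproj("wrist",[(200+x/1.5,100+y/1.5) for x,y in pts],z,np.load(f"pics/{n}.npy"))
B=g("w_bay2",[(127,41),(252,41),(252,170),(127,168),(189.5,105)],.0495)
print("bay"); print(np.array([tin(b) for b in B]), tin(B[:4].mean(0)))
C=g("w_cart",[(140.5,55),(243,55),(241,165),(140,163)],.024); c=C.mean(0)
e=(C[1]-C[0]+C[2]-C[3])/2; s=(C[3]-C[0]+C[2]-C[1])/2
print("cart",c,np.linalg.norm(e),np.linalg.norm(s),np.degrees(np.arctan2(e[1],e[0])),np.degrees(np.arctan2(s[1],s[0])))
print(unproj("top",[(367,147)],.024))
E
```

```text
bay
[[-0.0932  0.1241  0.0495]
 [-0.0116  0.1243  0.0495]
 [-0.0084  0.035   0.0495]
 [-0.0963  0.0363  0.0495]
 [-0.0524  0.0815  0.0495]] [-0.0524  0.0799  0.0495]
cart [ 0.6762 -0.119   0.024 ] 0.06523383335298294 0.07157533126703762 -100.84245529721744 169.1052721098556
[[ 0.671  -0.1192  0.024 ]]
```

```bash
python3 - <<'E'
from h import *
grab([.6762,-.119,-.0225],-100.8,40,.13)
go(pos()+[0,0,.17]); print("w",robot.read_width())
robot.move_ptp(T(-.0524,.0798,.15),down(-3.4)); print("w",robot.read_width()); 
go(T(-.0524,.0798,.04),rate=.2); f0=F()
for z in (.034,.031,.028,.0255,.0235):
    go(T(-.0524,.0798,z),rate=.05); d=F()-f0; print(z,d.round(2),robot.read_width())
    if abs(d[2])>8: break
else:
    robot.ungrasp()
    go(pos()+[0,0,.15]); robot.move_ptp(T(-.05,.0785,.225),down(TH)); snap("wrist","w_bay3",(200,100,260,200),2)
print(robot.read_time_s())
E
```

```text
down f [0.6246 0.2488 0.4543] w 0.06605991743859041 pos [ 0.6765 -0.1191 -0.022 ] t 33.6917
w 0.06630940514212917
w 0.06588757227797117
0.034 [-0.53 -0.46 -1.12] 0.0663591465474736
0.031 [ 0.55  0.24 -0.4 ] 0.0658190690098502
0.028 [-0.54  0.33 -0.93] 0.0661256487511727
0.0255 [-1.32 -0.2  -1.01] 0.06602973740162385
0.0235 [-0.25  0.49 -0.23] 0.06629220349963755
39.1167
```

View pics/w_bay3.png

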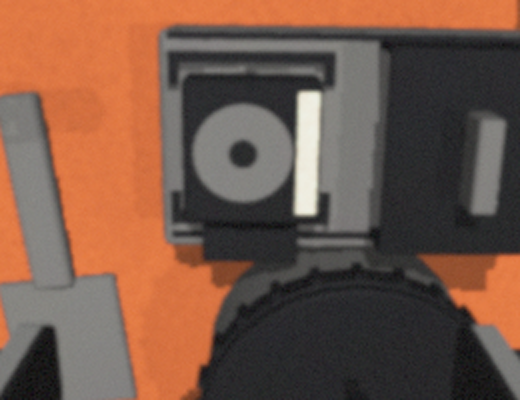

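```bash
python3 - <<'E'
from h import *
grab(T(.0525,.0787,.064),TH,30,.2)
slide(-.096,14,.012); slide(-.02,12,.0015); print(tin(pos())); 
robot.ungrasp(); go(pos()+[0,0,.1]); 
robot.move_ptp(T(-.0,.01,.28),down(TH)); snap("wrist","w_k",(200,80,260,240),2.5)
print(robot.read_time_s(), [unproj("wrist",[p],z,np.load("pics/w_tank.npy"))[0][:2] for p,z in (((394,60.5),.139),((389,62),.104))])
E
```

```text
down f [-2.212  -0.3435 -1.5687] w 0.01127273483447247 pos [0.6192 0.207  0.0642] t 41.425
slid -0.09618361568532743 f 1.9658415260621735
slid -0.008979491052295889 f 12.261105095650365
[-0.0529  0.0798  0.0643]
48.4333 [array([0.6085, 0.0633]), array([0.61  , 0.0623])]
```

View pics/w_k.png

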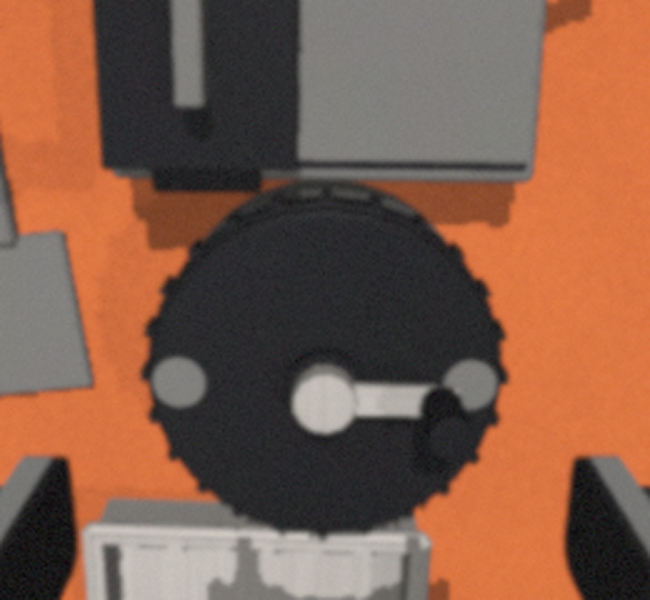

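```bash
python3 - <<'E'
from h import *
P=np.load("pics/w_k.npy")
for p,z in (((324,402),.102),((325,383.5),.087),((446,437),.139),((438,400),.104)):
    X=unproj("wrist",[(200+p[0]/2.5,80+p[1]/2.5)],z,P)[0]; print(X,tin(X))
E
```

```text
[0.5594 0.0638 0.102 ] [ 0.0006 -0.0677  0.102 ]
[0.56   0.0661 0.087 ] [ 0.001  -0.0654  0.087 ]
[0.6075 0.0628 0.139 ] [ 0.0486 -0.066   0.139 ]
[0.6088 0.0629 0.104 ] [ 0.0499 -0.0658  0.104 ]
```

```bash
cat > crank.py <<'E'
from h import *
import sys,json,os
def turn(nmax,C,phi,fstop,rate=.15,st=12):
    """clockwise steps of st deg about C from angle phi; admittance on the radial force"""
    log=[]; dr=np.zeros(2)
    for i in range(nmax):
        phi-=st; a=np.radians(phi); u=np.array([np.cos(a),np.sin(a)]); t=np.array([np.sin(a),-np.cos(a)])
        q=C+dr+.05*u; go([q[0],q[1],.086],rate=rate)
        f=F()[:2]; fr=f@u; ft=f@t; log.append((phi,round(fr,1),round(ft,1)))
        dr+=np.clip(.00012*fr,-.0005,.0005)*u
        if fstop(log): break
    return log,C+dr,phi
E
python3 - <<'E'
from crank import *
C=np.array([.5592,.0655])
grab([.6085,.063,.086],TH,20,.22); print(F())
log,C,phi=turn(8,C,-3,lambda l:abs(l[-1][1])>30 or abs(l[-1][2])>30)
print(*log,sep="\n"); print(C,phi,robot.read_width(),robot.read_time_s())
E
```

```text
down f [-1.7651  0.0736 -0.0969] w 0.018092818732414688 pos [0.6094 0.063  0.0864] t 50.7083
[2.5049 0.3649 0.3049]
(-15, np.float64(-0.1), np.float64(0.4))
(-27, np.float64(-1.5), np.float64(-0.1))
(-39, np.float64(-2.0), np.float64(1.6))
(-51, np.float64(-3.5), np.float64(0.0))
(-63, np.float64(-3.3), np.float64(0.2))
(-75, np.float64(-4.1), np.float64(-0.2))
(-87, np.float64(-2.7), np.float64(0.3))
(-99, np.float64(-2.4), np.float64(0.1))
[0.5583 0.0675] -99 0.018083384464830043 52.7083
```

```bash
python3 - <<'E'
from crank import *
C=np.array([.5583,.0675])
def stop(l):
    ft=np.array([x[2] for x in l])
    if max(abs(l[-1][1]),abs(l[-1][2]))>35: return True
    return (ft<-3).sum()>=10 and len(ft)>5 and np.median(ft[-5:])>-2.2 and (np.median(ft[-12:-6])<-3)
log,C,phi=turn(130,C,-99,stop)
print("ft",[float(x[2]) for x in log]); print("fr",[float(x[1]) for x in log][::6])
print(len(log),C,phi,robot.read_width(),robot.read_time_s())
E
```

```text
ft [0.1, 0.5, 0.5, 0.0, -0.1, -0.7, 1.1, 0.2, 0.2, -0.5, -0.4, -0.4, -0.6, -0.2, 1.0, 0.1, 1.0, 0.8, -0.1, 0.6, 0.6, 0.7, -2.9, -4.7, -6.4, -7.8, -8.0, -7.2, -7.9, -7.9, -8.4, -8.1, -7.9, -8.3, -7.2, -7.4, -7.9, -7.4, -8.8, -7.8, -7.8, -7.4, -6.8, -7.9, -8.2, -7.7, -7.3, -7.3, -7.7, -7.4, -7.9, -8.2, -8.1, -7.8, -7.6, -7.5, -7.1, -8.2, -6.9, -7.3, -7.9, -7.5, -7.9, -7.2, -8.2, -7.9, -6.7, -8.2, -8.1, -8.4, -7.5, -6.9, -8.5, -8.4, -8.6, -8.0, -7.5, -8.4, -7.1, -7.0, -7.6, -7.7, -8.6, -7.6, -8.1, -8.4, -8.6, -8.6, -7.0, -7.9, -8.1, -7.8, -7.6, -7.2, -6.8, -6.1, -7.9, -7.0, -8.1, -6.8, -7.9, -7.3, -6.4, -7.1, -7.1, -7.3, -6.6, -7.0, -6.7, -7.8, -5.6, -5.9, -7.2, -7.1, -8.2, 0.9, -0.9, 1.9]
fr [-2.1, -0.6, -0.4, 1.9, 1.0, 0.6, -0.0, 1.3, -1.1, 1.8, -0.6, -0.2, 1.2, -0.7, 0.3, 0.4, -0.9, 2.1, -0.4, 1.0]
118 [0.5607 0.0681] -1515 0.018078677921319355 82.2083
```

```bash
python3 - <<'E'
from h import *
robot.ungrasp(); go(pos()+[0,0,.1])
grab(T(-.0525,.0795,.064),TH,30,.2)
slide(.096,14,.012); slide(.02,12,.0015); print(tin(pos())); 
robot.ungrasp(); go(pos()+[0,0,.1])
grab(T(-.0524,.0798,.0215),TH,40,.2); go(pos()+[0,0,.12]); print("w",robot.read_width(),F())
hop([.430,.394,.015],0,.16); print("w",robot.read_width()); f0=F()
go([.430,.394,-.0095],rate=.06); print(F()-f0,pos(),robot.read_width()); robot.ungrasp(); go(pos()+[0,0,.1])
snap("wrist","w_tray"); 
robot.move_ptp([.47,-.25,.33],down(-90)); snap("wrist","w_bot"); snap("top","t_2")
a=cv2.imread("pics/w_tray_raw.png");b=cv2.imread("pics/w_bot_raw.png")
print(robot.read_time_s())
cv2.imwrite("pics/tb.png",np.vstack([cv2.resize(a[:300],None,fx=.94,fy=.94,interpolation=cv2.INTER_AREA),cv2.resize(b[:330],None,fx=.94,fy=.94,interpolation=cv2.INTER_AREA)]))
E
```

```text
down f [ 0.0143 -0.934  -1.4197] w 0.011021744885732949 pos [0.5147 0.2137 0.0642] t 86.2333
slid 0.09638678445391628 f 1.8137525800969714
slid 0.008303870963145889 f -12.10704362849823
[0.0523 0.0784 0.0642]
down f [-0.1055 -0.6941  0.3361] w 0.0660499307415752 pos [0.515  0.2141 0.022 ] t 94.95
w 0.06608716811794796 [-0.1195 -0.3923 -0.9321]
w 0.0662049821910169
[ 1.676   0.747  -0.5833] [ 0.4298  0.394  -0.0097] 0.06590003130674628
101.1667
```

View pics/tb.png

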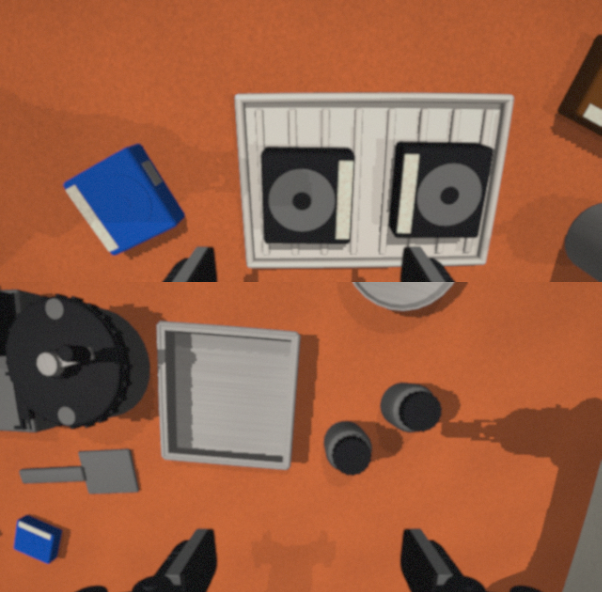

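```bash
cat > cap.py <<'E'
from h import *
def caps(n,img,pose,guess,r=.06):
    """refine the cap-top centre (z=.1): dark disc inside a window round the guess"""
    im=cv2.medianBlur(img,5).max(2); X=np.array([*guess,.1]); c=proj(n,[X],pose)[0]
    rad=np.linalg.norm(proj(n,[X+[.024,0,0]],pose)[0]-c)
    roi=np.zeros(im.shape,np.uint8); cv2.circle(roi,tuple(int(v) for v in c),int(rad*r/.024),255,-1)
    m=((im<55)&(roi>0)).astype(np.uint8); k=cv2.getStructuringElement(cv2.MORPH_ELLIPSE,(int(rad)|1,)*2)
    m=cv2.morphologyEx(m,cv2.MORPH_OPEN,k); N,_,st,ce=cv2.connectedComponentsWithStats(m)
    if N<2: return None
    i=1+st[1:,4].argmax(); return unproj(n,[ce[i]],.1,pose)[0][:2],ce[i],st[i,4]/(np.pi*rad**2)
E
python3 - <<'E'
from cap import *
P=np.load("pics/w_bot.npy"); im=cv2.imread("pics/w_bot_raw.png")
for p in ((373.4,183),(445.7,137.2)):
    g=unproj("wrist",[p],.1,P)[0][:2]; print(g,caps("wrist",im,P,g))
P=np.load("pics/t_2.npy"); im=cv2.imread("pics/t_2_raw.png")
for g in ((.4464,-.3029),(.502,-.411)): print(caps("top",im,P,g))
for g,s in (((.4464,-.3029),(-.04,-.04)),((.502,-.411),(.04,.04))):
  print(kin.inverse_kinematics(np.array([*g,.05]),down(0)))
E
```

```text
[ 0.4445 -0.3035] (array([ 0.444, -0.304]), array([373.7502, 183.4033]), np.float64(1.015726975558864))
[ 0.4995 -0.3851] (array([ 0.5   , -0.3857]), array([446.3132, 136.8209]), np.float64(0.9987657908083629))
(array([ 0.4441, -0.3019]), array([441.1312, 231.1924]), np.float64(1.221424826389326))
(array([ 0.4938, -0.3671]), array([466.1314, 212.2119]), np.float64(0.8655894193570735))
[ 28.5     35.4944  -0.5353 123.1554   0.8536  21.3536  27.2692]
[ 35.3589  40.2678  -1.6347 108.6039   2.0424  31.1559  32.3635]
```

```bash
python3 - <<'E'
from cap import *
D=np.array([.5083,-.1355]); a=np.radians(-4.2); R=np.array([[np.cos(a),-np.sin(a)],[np.sin(a),np.cos(a)]])
yaw=34
for name,g,s in (("b2",(.500,-.386),(.038,.038)),("b1",(.444,-.304),(-.038,-.038))):
    robot.move_ptp([g[0],g[1],.27],down(yaw)); P=snap("wrist","h_"+name); r=caps("wrist",cv2.imread(f"pics/h_{name}_raw.png"),P,g,.09); print(name,r)
    if r is None or not .85<r[2]<1.15: print("stop"); break
    g=r[0]; grab([g[0],g[1],.0515],yaw,70,.2); w=robot.read_width()
    if not .04<w<.056: print("bad grip"); break
    go(pos()+[0,0,.11],rate=.2); print("w",robot.read_width(),F()); q=D+R@np.array(s)
    robot.move_ptp([q[0],q[1],.16],down(0)); print("w",robot.read_width())
    go([q[0],q[1],.075],rate=.2); f0=F(); go([q[0],q[1],.0575],rate=.05); print("f",F()-f0,"w",robot.read_width(),pos())
    robot.ungrasp(); go(pos()+[0,0,.12])
robot.move_ptp([.45,-.1,.36],down(-90)); P=snap("wrist","w_end")
for s in ((.038,.038),(-.038,-.038)):
    q=D+R@np.array(s); X=np.array([*q,.105]); print(q,caps("wrist",cv2.imread("pics/w_end_raw.png"),P,q))
print(robot.read_time_s())
E
```

```text
b2 (array([ 0.4959, -0.3875]), array([323.8687, 172.2076]), np.float64(1.0277215067471202))
down f [-0.036  -0.6268 -0.8227] w 0.046117205970549524 pos [ 0.4962 -0.3876  0.0522] t 105.1333
w 0.04619465465399088 [-0.589  -0.1156 -4.1332]
w 0.046340321208805144
f [-0.5267  0.5117 -0.4882] w 0.046059982824823494 [ 0.5489 -0.1003  0.0574]
b1 (array([ 0.438, -0.303]), array([323.3228, 170.3952]), np.float64(1.0374498171262774))
down f [ 0.411  -0.575  -0.2078] w 0.045951857087205145 pos [ 0.4383 -0.3031  0.0521] t 112.1083
w 0.04580008191181967 [ 0.0096  0.5249 -4.0877]
w 0.0458133795712686
f [-1.3022  0.2877  1.0858] w 0.046121693041567914 [ 0.4675 -0.1705  0.0574]
[ 0.549  -0.1004] (array([ 0.5492, -0.1042]), array([331.202 ,  72.7973]), np.float64(0.8946904957101166))
[ 0.4676 -0.1706] (array([ 0.4694, -0.1736]), array([387.03, 141.03]), np.float64(1.0134010352335172))
117.175
```

```bash
python3 - <<'E'
from h import *
robot.move_ptp([.3,-.6,.3],down(-69)); snap("top","t_end"); 
a=cv2.imread("pics/t_end_raw.png")[80:300,140:520];b=cv2.imread("pics/w_end_raw.png")[:300]
a=cv2.resize(a,None,fx=1.45,fy=1.45,interpolation=cv2.INTER_CUBIC);b=cv2.resize(b,(551,258))
cv2.imwrite("pics/end.png",np.vstack([a[:,:551],b]))
E
```

```text
(no output)
```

View pics/end.png

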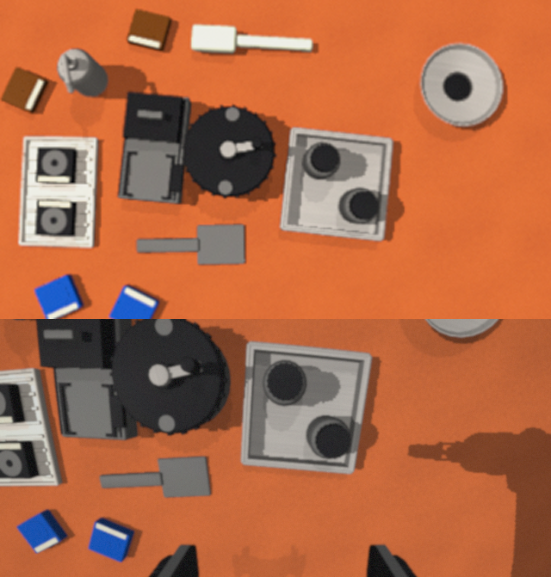

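Both cartridges lie in the tray at (55,165) and (55,220). Both bottles stand in the dish at (322,160) and (360,207). The bay is empty and the bystanders haven't moved, so I'm handing the job in.

```bash
python3 -c "
from h import *
print(robot.read_time_s()); print(close_job())"
```

```text
119.125
the job is handed in; nothing more can be done
None
```

The film job is done and handed in at 119 s of the 210 s allowed.

**What I did:**
- **Loading:** I opened the cover, moved the spent cartridge from the bay to the tray, laid the counter cartridge in the bay and slid the cover fully shut (0.105 m of travel, to the stop).
- **Cranking:** I turned the crank clockwise through the slack. The film then dragged at about 7–8 N for about three turns before the force fell to around 0. I stopped about 36° after that.
- **Clearing up:** I reopened the cover, laid the second spent cartridge on the tray and stood both bottles in the dish.

**Last checks:** the final top and wrist pictures show both cartridges flat on the tray, both bottles upright in the dish, the bay empty and the bystanders where they were.

**What failed or disagreed:**
- **Fingertips:** the shut fingertips stood about 21 mm behind the reported TCP. My first two tries at the cover rib closed on nothing, and one pressed down on it with about 9 N. I corrected for the offset and the third try held.
- **Moved bottle:** the second bottle had shifted about 25 mm partway through the run. I measured it again before gripping it; the top camera's estimate was about 20 mm off, so I used the wrist camera's.
- **Final bottle positions:** the last wrist picture put the bottle caps 3–4 mm from where I had aimed. The pictures show both clear of the dish walls.

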